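# Reset a telescopic soldering-board easel by one hole and lean the board on it

## Task

The easel's ledge is too close under its back bar, so a board would stand too steep on it. Squeeze in the two spring pins of the easel's sliding sleeve and draw the sleeve out to the very next hole, so that both pins snap out there; then take the soldering board from its wooden rack and lean it on the easel, long edge down on the ledge and back resting on the bar, and let go so that it stays there. Set the board down gently, and do not shove or knock over the jar, the tin or the doming block.

Things in the scene. Friction and masses are not known exactly. Their poses are not given: they have to be found in the camera images.
- easel: Fixed steel stand, 210 x 265 mm, 205 mm high. Origin on the bench under its back bar, z up. A level tube lies along its y axis, 70 mm up: a fixed inner tube in a rear block (front face y = -202 mm, top z = 100) and a 32 mm aluminium sleeve sliding on it, with the ledge at its +y end. Two 12 mm uprights at x = -95 and +95 mm, y = 0, carry the back bar; the sleeve passes under it.
- pin_mid (a point): Point on the tube's axis midway between the two spring pins, easel frame (0, -90, 70) mm; does not move. Axes as the easel's. Each pin is a round-ended 10 mm button on the fixed inner tube, standing 4.5 mm out of a sleeve hole, one on each side, 41 mm over both. Pinched with the fingers reaching along (-sin 32, 0, -cos 32) deg of the easel, they go flush; over 20 deg off they may stay locked.
- sleeve (a joint): Slide of the sleeve in m: 0 at the start, growing as it is drawn out along the easel's +y, away from the rear block. The pins lock it at 0, at the next hole 0.040 and at the last hole 0.080, with 1 mm of play. With the pins flush it starts at about 20 N, then takes a few N: the same pinch on sleeve and pins can pull it, and the pins, which stay put, slip under the sleeve's wall.
- pin_far (a joint): The same for the opposite pin, which points along (cos 32, 0, -sin 32) deg of the easel (away from the robot and down).
- pin_near (a joint): Travel in m of the pin that points along (-cos 32, 0, sin 32) deg of the easel (towards the robot and up): 0 fully out, 0.0045 flush with the sleeve, 0.0067 under the sleeve's wall between holes. Spring 3 N when out, 6 N when flush. It snaps out by itself when a hole comes over it.
- ledge (a point): Point on the ledge, which moves with the sleeve: middle of the line where its floor meets its outer lip, 90 mm above the bench; y = 51 mm of the easel at the start, 91 mm at the next hole. Axes as the easel's. The floor is 190 mm long in x and 32 mm deep from the lip towards the bar; the lip is 18 mm high and 4 mm thick.
- back_bar: Round bar fixed on the easel, 12 mm diameter, 190 mm long along the easel's x; origin at the middle of its axis, 105 mm above the ledge's floor. With the sleeve at the next hole, a board with its foot by the lip and its back on the bar leans about 33 degrees from upright, its top towards the easel's -y (at the first hole only 14).
- rack: Fixed wooden parking rack, 200 x 70 mm, with a 24 mm wide slot along its x axis between four stubs whose tops are 62 mm above the bench; the slot's floor is 12 mm above the bench. Origin on the bench under its middle.
- board: Loose grey charred soldering board, 266 x 202 x 19 mm, 0.3 to 0.5 kg, standing upright in the rack's slot on a long edge. Origin at the centre of one large face; its x runs along the 266 mm edge, its y along the 202 mm edge (up at the start), its z through the 19 mm thickness, from the face with the origin to the other.
- board_top (a point): Middle of the board's upper long edge, mid-thickness, 202 mm above its lower edge. The axes are those of the board.
- board_foot (a point): Middle of the board's lower long edge, mid-thickness. The axes are those of the board.
- paste_jar: Bystander: screw-top jar, 68 mm diameter, 90 mm high, at the far side of the bench. Origin at its underside.
- findings_tin: Bystander: low round tin, 67 mm diameter, 22 mm high, at the near side. Origin at its underside.
- doming_block: Bystander: doming block, a 50 mm metal cube with hollows, at the far side. Origin at its underside.

How it is judged:
On the way:
1. the sleeve stands at the next hole with both pins snapped out, the board still in its rack (value of joint sleeve between 0.037 and 0.043 m and value of joint each of pin_far, pin_near below 0.0015 m and distance of board_foot from where it was at the start of the episode below 0.04 m), for 0.2 s.
At the end, for the whole second after the job is handed in: Sleeve locked at the next hole (0.040 within 3 mm), both pins out (in by less than 1.5 mm); board released and still, a long edge on the ledge, its back on the bar, leaning 25 to 40 degrees from upright, along the bar within 11 degrees and centred within 60 mm (value of joint sleeve between 0.037 and 0.043 m and value of joint each of pin_far, pin_near below 0.0015 m and (angle between board's own y axis and vertical between 0.44 and 0.7 rad or angle between board's own y axis and vertical between 2.44 and 2.7 rad) and angle between the x axis of board and the x axis of easel, either way round below 0.2 rad and contact force between board and sleeve above 0.5 N and contact force between board and back_bar above 0.3 N and horizontal distance between board and back_bar below 0.09 m and z of board in the frame of easel above 0.14 m and x of board in the frame of easel between -0.06 and 0.06 m and linear speed of board below 0.02 m/s and angular speed of board below 0.1 rad/s); the robot touches nothing.
It fails at once if the jar, the tin or the doming block is shoved more than 30 mm or knocked over (distance of any of paste_jar, findings_tin, doming_block from where it was at the start of the episode above 0.03 m or angle between any of paste_jar, findings_tin, doming_block's own z axis and vertical above 0.5 rad).
It fails at once if the board is slammed onto the easel (more than 80 N) (contact force between board and easel above 80 N).
It also fails if it takes over 70 s, if anything falls off the work surface, if the arm or the gripper's body presses on something with over 40 N, if the wrist force passes 120 N, or if a joint passes its speed limit or range.

## Robot

A 6-joint arm with a two-finger parallel gripper is mounted at the origin on a cart in front of the work surface, level with it; the furniture and walls round the work are solid. World frame = base frame: x ahead of the robot, y to its left, z up, the work surface at z = 0. Lengths are in m, angles in rad, forces in N, time in s.
With the tool pointing down it reaches from about 0.35 to 0.775 m from the base axis. Payload 7.3 kg.
Tool frame: the origin (TCP) lies at the very end of the fingers, on their centre line; the grasp point (between the pads) lies 19 mm behind it; z points along the fingers, y is the line along which they close (so a half turn about z gives the same grasp; the last joint's range is limited). The gripper opens to 92 mm and grips with 3 to 60 N. Pads are 19 mm wide; open, the fingers measure 130 mm over their backs; the gripper's body (75 mm by 190 mm) begins 47 mm behind the grasp point.
Start: joints at [-1.435, 0.342, 1.524, -0, 1.275, -0.146], TCP at [0.146, -0.504, 0.227] pointing down, gripper open.
Joint ranges: [-2.53, 2.53], [-0.77, 2.02], [0.04, 2.7], [-1, 4.14], [0.28, 2.66], [-3.11, 3.11]. Speed limits (rad/s): [2.57, 2.57, 3.14, 3.14, 3.14, 3.14].

## Interface

Orientations are given as [roll, pitch, yaw] about the fixed x, y, z axes, in that order (R = Rz(yaw) Ry(pitch) Rx(roll)).
In Python, from cell import observe, read_camera, get_calibration, hand_in, search_frame gives the robot as it stands.
- The arm moves only by the tool step_arm, never from a script. Its argument "commands" is a list of rows, each an object with "translation": the shift along the tool's x, y, z in mm, a list of three; "roll": the turn about the tool's z in rad. In form: [{"translation": [x, y, z], "roll": roll}, ...]. A call has 1 to 20 rows; each row shifts and turns the commanded pose from where the row before left it, along the tool's axes as they then stand; what a row does not reach is not made up. A row lasts 1/12 s, in which the tool goes at most 41.7 mm and 7.16 degrees, less where a joint would pass 70% of its speed; a pose out of reach is approached as far as the arm can. A call is refused whole if a number of a shift passes 41.7 or a number of a turn 0.125, either way. A call with a gripper value outside its range is refused whole. "fingers" is the opening, from 0 (shut) to 1 (fully open), set as the call begins (left out, the last holds). The fingers move at their own pace and stop on an object; "grip_force" is the grip in N (left out, the last holds). Time passes only in rows, so rows that do not move let the fingers close. It gives the time, the measured TCP pose, the force, the opening and the grip force at its end, in the units of the state.
- observe(): the state, without advancing time (a new reading comes with each control period).
- read_camera(name): name is "scene" or "side" or "wrist"; returns the picture (384x512x3 uint8, red, green, blue); there is no depth.
- get_calibration(name): a dict with "camera_matrix" (3x3 intrinsics, pixels), "world_from_camera" (4x4, takes a point from camera to world coordinates). Camera axes: x right, y up, looking along -z (the intrinsics and any distortion apply to the point x, -y, -z); pixel columns grow to the right and rows downward; lengths in m; the calibration is good to about 2 mm. A picture is of the moment at which its call begins: read the wrist's pose just before it. get_calibration takes no time and is no camera call; for the wrist camera it gives the pose at the moment of the call.
- hand_in(): hands the job in; it is judged then, once.
Trained networks look in the newest picture that a camera, given by its name, has taken for a name from the list of things; names that differ only in an ending like _2 or _b are one class to them, and where a whole thing is asked for, a point or a joint stands for the part that bears it (a point fixed in the world has none). Each returns a list of dicts, best first, with "confidence" (0 to 1); they miss things now and then, are a little off and sometimes report something else, mostly with a low value. They report only what shows in the picture. A call takes as long as a camera call.
- search_frame(camera, name): "at" ([x, y, z] in m, in world coordinates, good to about 4 mm: the middle of the surface that is visible of it).
The state is a dict: "time": time; "qpos": joint angles; "qvel": joint speeds; "joint_efforts": joint torques, N m; "tool_pos": TCP position; "tool_rot": TCP orientation; "contact_force": force on the tool from outside, world axes, zero at the start; "torque": the same for the moment, N m; "opening": finger opening in m; "grip_force": force on a finger pad.
Only numpy, scipy, OpenCV 4.12 (cv2) and the standard library are available. Lean on these libraries where they do the work, as an engineer would, in place of code of your own. Each camera call takes 0.05 s, during which the arm holds its last target. There are 200 camera calls.

## Working session

There is one attempt and no reset: what is moved stays moved. The work goes in short steps, Python scripts to look and compute and a tool call to move; the robot and the scene stay as the last step left them, time stands still between calls to the robot, and variables do not carry over. Pictures are saved under pics/ and viewed, at most 10 in all, crops included, and the job is handed in when it is done.

Besides the shell and the picture viewer there is one more tool, called after "Request:" in YAML: its name, and indented under it one key for each argument. step_arm: Moves the arm, as the interface text tells. Its arguments: {"type":"object","properties":{"commands":{"type":"array"},"fingers":{"type":"number"},"grip_force":{"type":"number"}},"required":["commands"]}

```bash
mkdir -p pics; ls; cat > h.py <<'E'
from cell import *
import numpy as np, cv2
def pic(cam,name):
    im=read_camera(cam); cv2.imwrite(f'pics/{name}.png',im[:,:,::-1]); return im
E
python3 - <<'E'
from h import *
np.set_printoptions(precision=4,suppress=True)
a=pic('scene','scene0');b=pic('side','side0')
cv2.imwrite('pics/both.png',cv2.resize(np.vstack([a,b])[:,:,::-1],(400,600))) if 0 else None
for c in ['scene','side']:
    print(c,get_calibration(c))
    for n in ['easel','sleeve','pin_near','ledge','back_bar','rack','board','board_top','board_foot','paste_jar','findings_tin','doming_block','pin_mid']:
        try: r=search_frame(c,n)
        except Exception as e: r=str(e); print(n,r);continue
        print(n,[(np.round(d['at'],3).tolist(),round(d['confidence'],2)) for d in r][:3])
s=observe();print(s)
E
```

```text
pics
scene {'camera_matrix': array([[472.7756,   0.    , 262.7532],
       [  0.    , 472.7756, 197.0782],
       [  0.    ,   0.    ,   1.    ]]), 'world_from_camera': array([[ 0.9982, -0.0356,  0.0486,  0.6513],
       [ 0.0586,  0.3877, -0.9199, -1.3173],
       [ 0.0139,  0.9211,  0.3891,  0.717 ],
       [ 0.    ,  0.    ,  0.    ,  1.    ]])}
easel [([0.558, -0.096, 0.082], 0.57), ([0.754, -0.05, 0.036], 0.48)]
sleeve []
pin_near []
ledge [([0.555, -0.052, 0.089], 0.69)]
back_bar [([0.554, -0.092, 0.197], 0.86), ([0.57, 0.214, 0.126], 0.49), ([0.386, -0.265, 0.019], 0.39)]
rack [([0.546, 0.2, 0.012], 0.73)]
board [([0.572, 0.211, 0.129], 0.76)]
board_top []
board_foot [([0.574, 0.211, 0.129], 0.95)]
paste_jar [([0.744, 0.102, 0.055], 0.69)]
findings_tin [([0.39, -0.267, 0.019], 0.57)]
doming_block [([0.559, -0.093, 0.081], 0.18)]
pin_mid [([0.558, -0.09, 0.084], 0.68), ([0.555, -0.09, 0.194], 0.52)]
side {'camera_matrix': array([[356.9176,   0.    , 252.0856],
       [  0.    , 356.9176, 191.0706],
       [  0.    ,   0.    ,   1.    ]]), 'world_from_camera': array([[ 0.9983, -
[... 605 characters left out ...]
 0.108, 0.062], 0.67)]
findings_tin [([0.393, -0.263, 0.016], 0.64), ([0.758, -0.05, 0.039], 0.43), ([0.572, 0.214, 0.125], 0.22)]
doming_block [([0.753, -0.052, 0.039], 0.56)]
pin_mid [([0.56, -0.097, 0.079], 0.7)]
{'time': 1.4, 'qpos': array([-1.435 ,  0.342 ,  1.5241,  0.    ,  1.2754, -0.146 ]), 'qvel': array([-0.0001, -0.0011, -0.003 , -0.0003, -0.0015,  0.001 ]), 'joint_efforts': array([ -0.0004, -43.1136, -24.4476,   0.0718,   0.0484,   0.    ]), 'tool_pos': array([ 0.146 , -0.5043,  0.2267]), 'tool_rot': array([3.1415, 0.    , 0.2818]), 'contact_force': array([-0.2073, -0.1587, -0.0894]), 'torque': array([ 0.0001, -0.0164,  0.0143]), 'grip_force': 0.0, 'opening': 0.09178186659008318}
```

```bash
python3 - <<'E'
import cv2
a=cv2.imread('pics/scene0.png');b=cv2.imread('pics/side0.png')
cv2.imwrite('pics/s2.png',cv2.resize(a,(800,600),interpolation=cv2.INTER_CUBIC)); cv2.imwrite('pics/d2.png',cv2.resize(b,(800,600),interpolation=cv2.INTER_CUBIC))
E
```

```text
(no output)
```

View pics/s2.png

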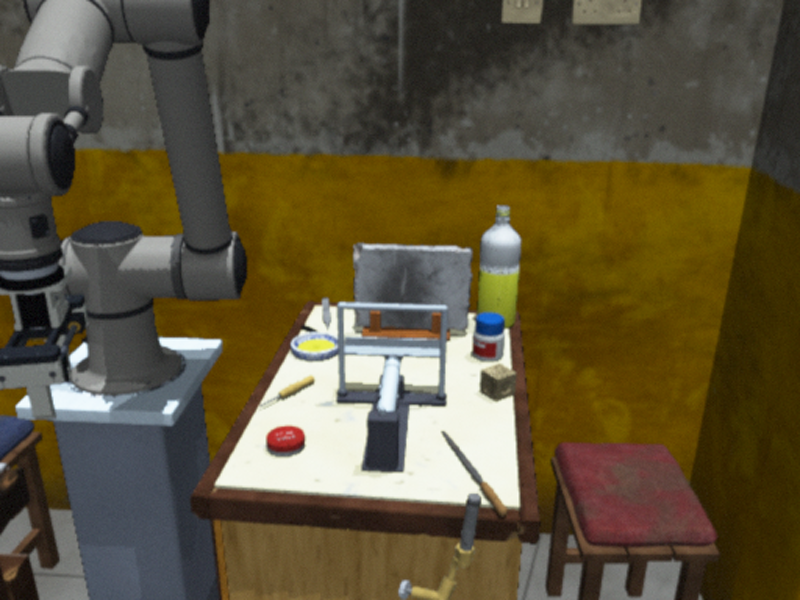

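View pics/d2.png

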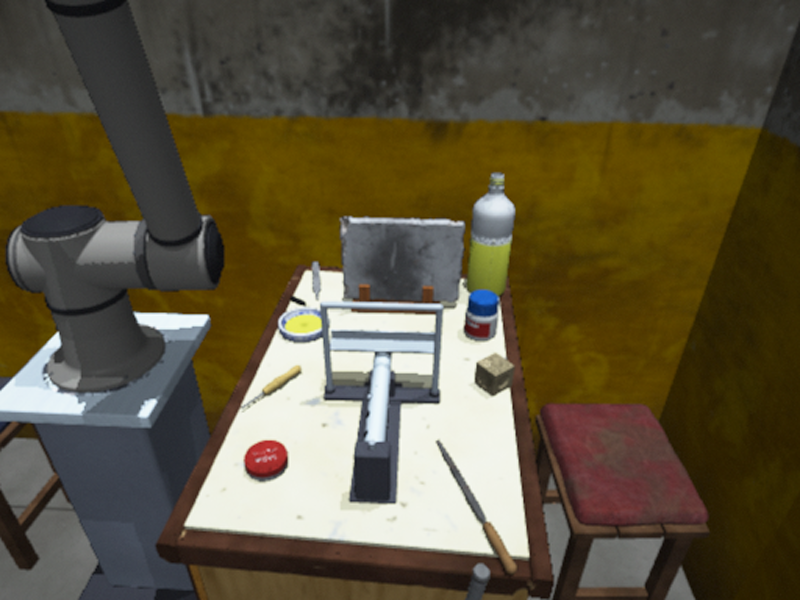

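Scene: bar spans (341,305)–(446,308), tube (392,360)–(388,410), board at (412,285), jar (489,337), block (498,382), tin (286,439). I'll zoom in on the easel for a pose fit.

```bash
python3 - <<'E'
import cv2,numpy as np
a=cv2.imread('pics/scene0.png');b=cv2.imread('pics/side0.png')
# native crops 100x150 -> x4
A=cv2.resize(a[160:310,200:300],(400,600),interpolation=cv2.INTER_CUBIC)
B=cv2.resize(b[182:332,198:298],(400,600),interpolation=cv2.INTER_CUBIC)
cv2.imwrite('pics/z.png',np.hstack([A,B]))
E
```

```text
(no output)
```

View pics/z.png

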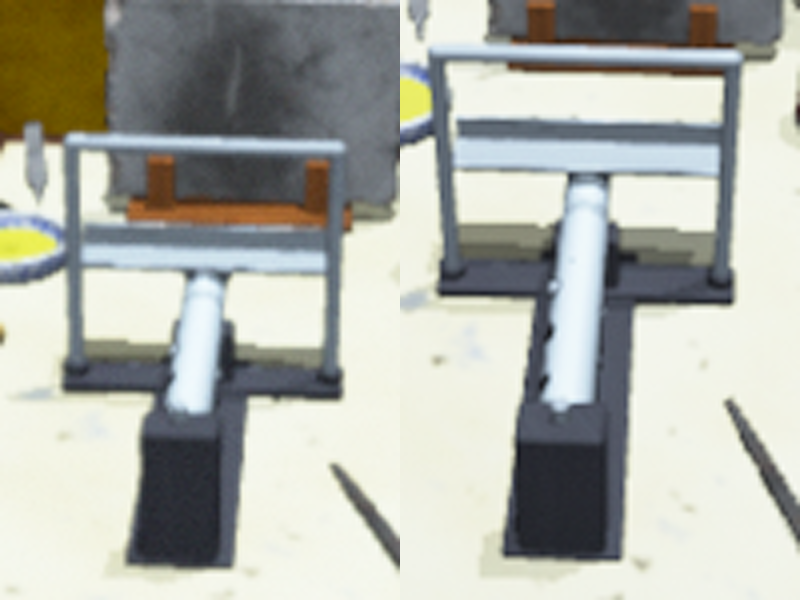

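```bash
cat >> h.py <<'E'
def proj(c,P):
    K=c['camera_matrix'];T=np.linalg.inv(c['world_from_camera'])
    p=np.asarray(P)@T[:3,:3].T+T[:3,3]; p=p*[1,-1,-1]
    q=p@K.T; return q[:,:2]/q[:,2:]
E
python3 - <<'E'
from h import *
from scipy.optimize import least_squares
np.set_printoptions(precision=4,suppress=True)
uv=np.array([[73,142],[337,148],[75,368],[328,373],[150,412],[222,416]])/4+[200,160]
uw=np.array([[36,54],[334,59],[52,270],[321,275],[126,404],[206,410]])/4+[198,182]
S,D=get_calibration('scene'),get_calibration('side')
def f(p):
    x,y,t,zb,w=p
    P=np.array([[-.095,0,.195],[.095,0,.195],[-.095,-.006,zb],[.095,-.006,zb],[-w,-.202,.1],[w,-.202,.1]])
    R=np.array([[np.cos(t),-np.sin(t),0],[np.sin(t),np.cos(t),0],[0,0,1]])
    P=P@R.T+[x,y,0]
    return np.concatenate([proj(S,P)-uv,proj(D,P)-uw]).ravel()
r=least_squares(f,[.555,-.09,0,.015,.025]);print(r.x);print(r.fun.reshape(-1,2))
print(r.x[:2])
for c in [S,D]:
  t=r.x[2];print(proj(c,[[.744,.105,.09]]))
E
```

```text
[ 0.5541 -0.0877  0.0261  0.0203  0.0223]
[[-0.3072  0.9377]
 [ 0.6951  1.1453]
 [ 0.3024 -0.5471]
 [ 1.0672  0.0174]
 [ 0.4695  0.005 ]
 [ 0.2003 -0.4823]
 [-0.5865  0.4077]
 [-0.3271  0.7433]
 [-0.9092  0.1138]
 [-0.0103  0.5615]
 [-0.337  -0.3807]
 [-0.0634 -1.3302]]
[ 0.5541 -0.0877]
[[313.8025 206.0498]]
[[309.3101 193.4509]]
```

Request:
step_arm:
  commands:
    - {"translation": [0, 0, -17], "roll": -0.12}
    - {"translation": [0, 0, -17], "roll": -0.12}
    - {"translation": [0, 0, -17], "roll": -0.12}
    - {"translation": [0, 0, -17], "roll": -0.12}
    - {"translation": [0, 0, -17], "roll": -0.12}
    - {"translation": [0, 0, -17], "roll": -0.12}
    - {"translation": [0, 0, -17], "roll": -0.12}
    - {"translation": [0, 0, -17], "roll": -0.12}
    - {"translation": [0, 0, -17], "roll": -0.12}
    - {"translation": [0, 0, -17], "roll": -0.12}
    - {"translation": [0, 0, 0], "roll": -0.115}

```text
time: 2.32
tool_pos: [0.1461, -0.5051, 0.4003]
tool_rot: [3.141, 0.006, 1.603]
contact_force: [0.2, -0.1, -0.4]
opening: 0.0916
grip_force: 0.0
```

Request:
step_arm:
  commands:
    - {"translation": [30, 36, 0], "roll": 0}
    - {"translation": [30, 36, 0], "roll": 0}
    - {"translation": [30, 36, 0], "roll": 0}
    - {"translation": [30, 36, 0], "roll": 0}
    - {"translation": [30, 36, 0], "roll": 0}
    - {"translation": [30, 36, 0], "roll": 0}
    - {"translation": [40, 0, 0], "roll": 0}
    - {"translation": [40, 0, 0], "roll": 0}
    - {"translation": [40, 0, 0], "roll": 0}
    - {"translation": [40, 0, 0], "roll": 0}
    - {"translation": [40, 0, 0], "roll": 0}
    - {"translation": [40, 0, 0], "roll": 0}
    - {"translation": [40, 0, 0], "roll": 0}
    - {"translation": [40, 0, 0], "roll": 0}
    - {"translation": [0, 0, 0], "roll": 0}

```text
time: 3.57
tool_pos: [0.3245, -0.0132, 0.3974]
tool_rot: [3.139, -0.002, 1.606]
contact_force: [-0.5, -0.9, -1.1]
opening: 0.0916
grip_force: 0.0
```

```bash
python3 -c "
from cell import *
s=observe();print(s['time'],s['qpos'].round(3),s['tool_pos'],s['tool_rot'])"
```

```text
3.5667 [-0.281 -0.133  1.606  0.003  1.667 -0.316] [ 0.32453582 -0.01319117  0.39742505] [ 3.13936856e+00 -2.12606350e-03  1.60623932e+00]
```

Request:
step_arm:
  commands:
    - {"translation": [-33, 5, -14], "roll": 0}
    - {"translation": [-33, 5, -14], "roll": 0}
    - {"translation": [-33, 5, -14], "roll": 0}
    - {"translation": [-33, 5, -14], "roll": 0}
    - {"translation": [-33, 5, -14], "roll": 0}
    - {"translation": [-33, 5, -14], "roll": 0}
    - {"translation": [-33, 5, -14], "roll": 0}
    - {"translation": [-22, -27, 0], "roll": 0}
    - {"translation": [-22, -27, 0], "roll": 0}
    - {"translation": [-22, -27, 0], "roll": 0}
    - {"translation": [-22, -27, 0], "roll": 0}
    - {"translation": [-22, -27, 0], "roll": 0}
    - {"translation": [-22, -27, 0], "roll": 0}
    - {"translation": [-5, -33, -8], "roll": 0}
    - {"translation": [-5, -33, -8], "roll": 0}
    - {"translation": [-5, -33, -8], "roll": 0}

```text
time: 4.9
tool_pos: [0.1075, -0.4035, 0.5189]
tool_rot: [-3.141, -0.0, 1.597]
contact_force: [0.7, -0.7, -0.3]
opening: 0.0921
grip_force: 0.0
```

```bash
python3 -c "
from h import *
s=observe();print(s['time'],s['qpos'].round(3),s['tool_pos'],s['tool_rot'])
a=pic('wrist','w1');b=pic('side','d1')
cv2.imwrite('pics/w1b.png',np.vstack([a,b])[:,:,::-1][:, :]) 
cv2.imwrite('pics/w1c.png',cv2.resize(np.hstack([a,b]),(800,300))[:,:,::-1])"
```

```text
4.9 [-1.494  0.088  1.07  -0.     1.984 -1.52 ] [ 0.10751958 -0.403453    0.51885314] [-3.14146691e+00 -4.50327345e-04  1.59650243e+00]
```

View pics/w1c.png

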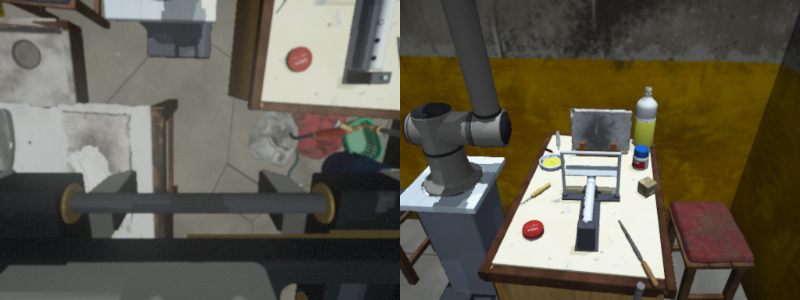

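Request:
step_arm:
  commands:
    - {"translation": [-5, -33, -8], "roll": 0}
    - {"translation": [-5, -33, -8], "roll": 0}
    - {"translation": [-5, -33, -8], "roll": 0}
    - {"translation": [8, -33, -6], "roll": 0}
    - {"translation": [8, -33, -6], "roll": 0}
    - {"translation": [8, -33, -6], "roll": 0}
    - {"translation": [8, -33, -6], "roll": 0}
    - {"translation": [8, -33, -6], "roll": 0}
    - {"translation": [8, -33, -6], "roll": 0}
    - {"translation": [15, -33, 0], "roll": 0}
    - {"translation": [15, -33, 0], "roll": 0}
    - {"translation": [15, -33, 0], "roll": 0}
    - {"translation": [0, 0, 0], "roll": 0}

```text
time: 6.08
tool_pos: [-0.2931, -0.334, 0.5768]
tool_rot: [3.14, -0.003, 1.591]
contact_force: [0.6, -0.2, 0.3]
opening: 0.0918
grip_force: 0.0
```

```bash
python3 -c "
from h import *
s=observe();print(s['time'],s['qpos'].round(3),s['tool_pos'],s['tool_rot'])"
```

```text
6.0833 [-2.463e+00  1.970e-01  7.750e-01 -2.000e-03  2.173e+00 -2.484e+00] [-0.29308161 -0.33403441  0.57677794] [ 3.13993073e+00 -2.88662041e-03  1.59069659e+00]
```

Request:
step_arm:
  commands:
    - {"translation": [0, -40, 0], "roll": 0}
    - {"translation": [0, -40, 0], "roll": 0}
    - {"translation": [0, -40, 0], "roll": 0}
    - {"translation": [0, -40, 0], "roll": 0}
    - {"translation": [0, -40, 0], "roll": 0}
    - {"translation": [0, -40, 0], "roll": 0}
    - {"translation": [0, -40, 0], "roll": 0}
    - {"translation": [0, -40, 0], "roll": 0}

```text
time: 6.75
tool_pos: [-0.4967, -0.4062, 0.5319]
tool_rot: [-3.056, -0.057, 1.597]
contact_force: [0.0, 0.5, 0.3]
opening: 0.092
grip_force: 0.0
```

```bash
python3 -c "
from h import *
s=observe();print(s['time'],s['qpos'].round(3),s['tool_pos'],s['tool_rot'])"
```

```text
6.75 [-2.528  0.718  0.037 -0.133  2.342 -2.651] [-0.49671199 -0.40617455  0.53191514] [-3.05604358 -0.05728084  1.59665828]
```

Request:
step_arm:
  commands:
    - {"translation": [-15, -38, 0], "roll": 0}
    - {"translation": [-15, -38, 0], "roll": 0}
    - {"translation": [-15, -38, 0], "roll": 0}
    - {"translation": [-15, -38, 0], "roll": 0}
    - {"translation": [-15, -38, 0], "roll": 0}
    - {"translation": [-15, -38, 0], "roll": 0}
    - {"translation": [-15, -38, 0], "roll": 0}
    - {"translation": [-15, -38, 0], "roll": 0}

```text
time: 7.42
tool_pos: [-0.6232, -0.4753, 0.4313]
tool_rot: [-2.892, -0.013, 1.604]
contact_force: [-0.6, 0.3, 0.3]
opening: 0.0918
grip_force: 0.0
```

```bash
cat >> h.py <<'E'
from scipy.spatial.transform import Rotation as Ro
np.set_printoptions(precision=4,suppress=True)
def st():
    s=observe();R=Ro.from_euler('xyz',s['tool_rot']).as_matrix()
    print(s['time'],'q',s['qpos'].round(3),'p',s['tool_pos']);print(R); print('F',s['contact_force'],s['opening'],s['grip_force'])
    return s,R
E
python3 -c "
from h import *
st()"
```

```text
7.4167 q [-2.528  0.88   0.038 -0.163  2.016 -2.649] p [-0.6232 -0.4753  0.4313]
[[-0.0334  0.9683 -0.2475]
 [ 0.9994  0.0356  0.0046]
 [ 0.0133 -0.2472 -0.9689]]
F [-0.5568  0.3296  0.2767] 0.09178515656762246 0.0
```

Request:
step_arm:
  commands:
    - {"translation": [-13, -36, -14], "roll": 0}
    - {"translation": [-13, -36, -14], "roll": 0}
    - {"translation": [-13, -36, -14], "roll": 0}
    - {"translation": [-13, -36, -14], "roll": 0}
    - {"translation": [-13, -36, -14], "roll": 0}
    - {"translation": [-13, -36, -14], "roll": 0}
    - {"translation": [-13, -36, -14], "roll": 0}
    - {"translation": [-13, -36, -14], "roll": 0}

```text
time: 8.08
tool_pos: [-0.6663, -0.4892, 0.4805]
tool_rot: [-2.691, 0.059, 1.629]
contact_force: [0.7, -0.3, -0.7]
opening: 0.0918
grip_force: 0.0
```

```bash
python3 -c "
from h import *
st()"
```

```text
8.0833 q [-2.53   0.842  0.037 -0.192  1.84  -2.666] p [-0.6663 -0.4892  0.4805]
[[-0.0585  0.9001 -0.4316]
 [ 0.9965  0.0271 -0.0785]
 [-0.059  -0.4347 -0.8986]]
F [ 0.7166 -0.2833 -0.7143] 0.09181209471753571 0.0
```

Request:
step_arm:
  commands:
    - {"translation": [8, -40, 0], "roll": 0}
    - {"translation": [8, -40, 0], "roll": 0}
    - {"translation": [8, -40, 0], "roll": 0}
    - {"translation": [8, -40, 0], "roll": 0}
    - {"translation": [8, -40, 0], "roll": 0}

```text
time: 8.5
tool_pos: [-0.7053, -0.4822, 0.4972]
tool_rot: [-2.56, 0.033, 1.615]
contact_force: [0.4, -0.2, 0.4]
opening: 0.0918
grip_force: 0.0
```

```bash
python3 -c "
from h import *
st()"
```

```text
8.5 q [-2.53   0.847  0.037 -0.279  1.731 -2.684] p [-0.7053 -0.4822  0.4972]
[[-0.0445  0.8357 -0.5474]
 [ 0.9985  0.0192 -0.052 ]
 [-0.033  -0.5489 -0.8353]]
F [ 0.4    -0.1658  0.3951] 0.09179843551780266 0.0
```

Request:
step_arm:
  commands:
    - {"translation": [6, 31, -20], "roll": 0}
    - {"translation": [6, 31, -20], "roll": 0}
    - {"translation": [6, 31, -20], "roll": 0}
    - {"translation": [6, 31, -20], "roll": 0}
    - {"translation": [6, 31, -20], "roll": 0}
    - {"translation": [6, 31, -20], "roll": 0}
    - {"translation": [6, 31, -20], "roll": 0}
    - {"translation": [6, 31, -20], "roll": 0}
    - {"translation": [6, 31, -20], "roll": 0}
    - {"translation": [6, 31, -20], "roll": 0}
    - {"translation": [6, 31, -20], "roll": 0}
    - {"translation": [-14, 31, -20], "roll": 0}
    - {"translation": [-14, 31, -20], "roll": 0}
    - {"translation": [-14, 31, -20], "roll": 0}
    - {"translation": [-14, 31, -20], "roll": 0}
    - {"translation": [-14, 31, -20], "roll": 0}
    - {"translation": [-14, 31, -20], "roll": 0}
    - {"translation": [-14, 31, -20], "roll": 0}
    - {"translation": [-14, 31, -20], "roll": 0}

```text
time: 10.08
tool_pos: [-0.0314, -0.5062, 0.4982]
tool_rot: [-2.56, 0.035, 1.615]
contact_force: [-0.5, -1.2, -0.2]
opening: 0.0918
grip_force: 0.0
```

```bash
cat >> h.py <<'E'
def rows(R,p,wps,n=38):
    p=np.array(p)
    for w in wps:
        d=np.array(w)-p; k=int(np.ceil(np.linalg.norm(d)*1000/n)); print(w,k,'x',(R.T@d*1000/k).round(1)); p=np.array(w)
E
python3 -c "
from h import *
s,R=st()
rows(R,s['tool_pos'],[[.27,-.45,.45],[.52,-.34,.3],[.61,-.175,.18]])"
```

```text
10.0833 q [-1.438  0.249  1.068 -0.6    1.801 -1.62 ] p [-0.0314 -0.5062  0.4982]
[[-0.0446  0.8357 -0.5473]
 [ 0.9984  0.0178 -0.0541]
 [-0.0354 -0.5488 -0.8352]]
F [-0.4506 -1.2319 -0.219 ] 0.09183550544842137 0.0
[0.27, -0.45, 0.45] 9 x [  4.9  31.  -14.2]
[0.52, -0.34, 0.3] 9 x [11.6 32.6 -1.9]
[0.61, -0.175, 0.18] 6 x [27.5 24.   7. ]
```

Request:
step_arm:
  commands:
    - {"translation": [5, 31, -14], "roll": 0}
    - {"translation": [5, 31, -14], "roll": 0}
    - {"translation": [5, 31, -14], "roll": 0}
    - {"translation": [5, 31, -14], "roll": 0}
    - {"translation": [5, 31, -14], "roll": 0}
    - {"translation": [5, 31, -14], "roll": 0}
    - {"translation": [5, 31, -14], "roll": 0}
    - {"translation": [5, 31, -14], "roll": 0}
    - {"translation": [5, 31, -14], "roll": 0}
    - {"translation": [12, 33, -2], "roll": 0}
    - {"translation": [12, 33, -2], "roll": 0}
    - {"translation": [12, 33, -2], "roll": 0}
    - {"translation": [12, 33, -2], "roll": 0}
    - {"translation": [12, 33, -2], "roll": 0}
    - {"translation": [12, 33, -2], "roll": 0}
    - {"translation": [12, 33, -2], "roll": 0}
  fingers: 0.72

```text
time: 11.42
tool_pos: [0.4655, -0.36, 0.3301]
tool_rot: [-2.562, 0.035, 1.615]
contact_force: [-0.1, -0.6, 0.1]
opening: 0.0658
grip_force: 0.0
```

```bash
python3 -c "
from h import *
s,R=st()
rows(R,s['tool_pos'],[[.52,-.34,.3],[.61,-.175,.18]])"
```

```text
11.4167 q [-0.598  0.734  0.723 -0.422  2.11  -0.772] p [ 0.4655 -0.36    0.3301]
[[-0.0444  0.8366 -0.546 ]
 [ 0.9984  0.0179 -0.0537]
 [-0.0352 -0.5475 -0.8361]]
F [-0.1302 -0.5664  0.1137] 0.0657841717162573 0.0
[0.52, -0.34, 0.3] 2 x [ 9.3 31.2 -2.8]
[0.61, -0.175, 0.18] 6 x [27.5 24.   7.1]
```

Request:
step_arm:
  commands:
    - {"translation": [10, 35, -3], "roll": 0}
    - {"translation": [10, 35, -3], "roll": 0}
    - {"translation": [27, 24, 7], "roll": 0}
    - {"translation": [27, 24, 7], "roll": 0}
    - {"translation": [27, 24, 7], "roll": 0}
    - {"translation": [27, 24, 7], "roll": 0}
    - {"translation": [27, 24, 7], "roll": 0}
    - {"translation": [27, 24, 7], "roll": 0}
    - {"translation": [0, 0, 0], "roll": 0}

```text
time: 12.17
tool_pos: [0.6167, -0.1707, 0.1719]
tool_rot: [-2.556, 0.03, 1.622]
contact_force: [-0.3, 0.5, -0.7]
opening: 0.0658
grip_force: 0.0
```

```bash
python3 -c "
from h import *
s,R=st()
a=pic('wrist','w2'); cv2.imwrite('pics/w2b.png',cv2.resize(a,(800,600))[:,:,::-1])
c=get_calibration('wrist');print(c)
pm=np.array([.5565,-.1777,.07]); print(proj(c,[pm,pm+[-.0174,0,.0109]])*1.5625, R.T@(pm-s['tool_pos'])*1000)
for n in ['pin_near','sleeve','pin_mid','pin_far']:
  print(n,[(np.round(d['at'],4).tolist(),round(d['confidence'],2)) for d in search_frame('wrist',n)][:3])
"
```

```text
12.1667 q [-0.287  0.998  0.609 -0.238  2.074 -0.386] p [ 0.6167 -0.1707  0.1719]
[[-0.0509  0.8331 -0.5507]
 [ 0.9983  0.026  -0.053 ]
 [-0.0298 -0.5525 -0.833 ]]
F [-0.3277  0.5294 -0.6967] 0.06575775364219089 0.0
{'camera_matrix': array([[287.7622,   0.    , 252.65  ],
       [  0.    , 287.7622, 189.0474],
       [  0.    ,   0.    ,   1.    ]]), 'world_from_camera': array([[ 0.8339, -0.1903,  0.5181,  0.7013],
       [ 0.023 ,  0.9498,  0.3119, -0.0946],
       [-0.5515, -0.2482,  0.7964,  0.3032],
       [ 0.    ,  0.    ,  0.    ,  1.    ]])}
[[404.1213 285.1004]
 [371.9659 284.1624]] [ -0.8362   5.9706 118.4235]
pin_near []
sleeve [([0.5578, -0.0492, 0.0869], 0.7)]
pin_mid [([0.571, -0.0857, 0.091], 0.82)]
pin_far []
```

View pics/w2b.png

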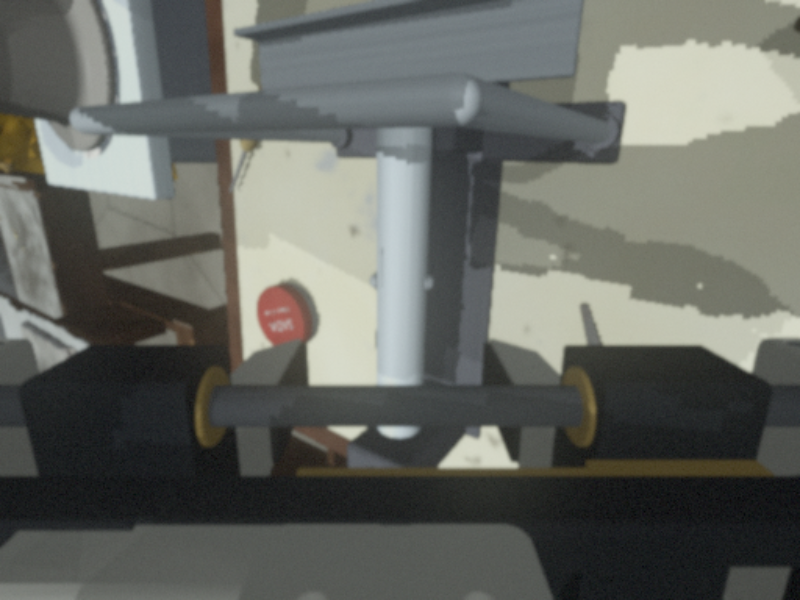

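Request:
step_arm:
  commands:
    - {"translation": [0.5, 2.5, 30], "roll": 0}
    - {"translation": [0.5, 2.5, 30], "roll": 0}
    - {"translation": [0, 0, 25], "roll": 0}
    - {"translation": [0, 0, 20], "roll": 0}
    - {"translation": [0, 0, 17], "roll": 0}
    - {"translation": [0, 0, 12], "roll": 0}
    - {"translation": [0, 0, 0], "roll": 0}

```text
time: 13.0
tool_pos: [0.5443, -0.1839, 0.062]
tool_rot: [-2.559, 0.033, 1.612]
contact_force: [0.1, -0.2, 0.4]
opening: 0.0656
grip_force: 0.0
```

```bash
python3 -c "
from h import *
s,R=st()
pm=np.array([.5565,-.1777,.07]);print(R.T@(pm-s['tool_pos'])*1000)
a=pic('wrist','w3'); cv2.imwrite('pics/w3b.png',a[150:300,150:400][:,:,::-1].repeat(3,0).repeat(3,1))
"
```

```text
13.0 q [-0.333  0.932  1.058 -0.231  1.69  -0.329] p [ 0.5443 -0.1839  0.062 ]
[[-0.0413  0.835  -0.5487]
 [ 0.9986  0.0164 -0.0503]
 [-0.033  -0.55   -0.8345]]
F [ 0.0669 -0.1531  0.4167] 0.06563813443007584 0.0
[  5.3907   5.8895 -13.6993]
```

View pics/w3b.png

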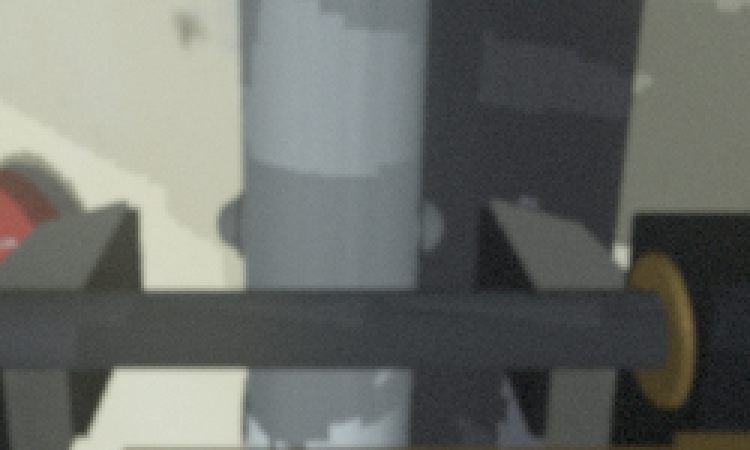

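```bash
python3 -c "
from h import *
s=observe();R=Ro.from_euler('xyz',s['tool_rot']).as_matrix()
c=get_calibration('wrist')
p=s['tool_pos']
def L(v): return p+R@np.array(v)/1000
pm=np.array([.5565,-.1777,.07])
for n,v in [('pm',pm),('pm+y2',pm+[0,.002,0]),('tcp',L([0,0,0])),('tipL',L([9.5,-33,0])),('tipR',L([9.5,33,0])),('near',pm+[-.0174,0,.0109]),('far',pm-[-.0174,0,.0109])]:
  q=proj(c,[v])[0]; print(n,(q-150)*3)
"
```

```text
pm [328.8569 250.4256]
pm+y2 [329.1137 240.5612]
tcp [299.7074 251.0852]
tipL [131.2672 206.3138]
tipR [467.8823 206.2123]
near [217.3677 247.7553]
far [440.7745 253.1062]
```

Request:
step_arm:
  commands:
    - {"translation": [5, 2.5, 2.5], "roll": 0}
    - {"translation": [5, 2.5, 2.5], "roll": 0}
    - {"translation": [0, 0, 0], "roll": 0}
    - {"translation": [0, 0, 0], "roll": 0}

```text
time: 13.38
tool_pos: [0.5478, -0.1722, 0.0556]
tool_rot: [-2.562, 0.034, 1.616]
contact_force: [-0.9, 0.1, -0.3]
opening: 0.0664
grip_force: 0.0
```

```bash
python3 -c "
from h import *
s,R=st()
p=s['tool_pos']
pm=np.array([.5565,-.1724,.07]);print(R.T@(pm-p)*1000)
a=pic('wrist','w4'); cv2.imwrite('pics/w4b.png',a[150:300,150:400][:,:,::-1].repeat(3,0).repeat(3,1))
c=get_calibration('wrist')
for x in (-9.5,0,9.5):
  print((proj(c,[p+R@np.array([x,y,-19])/1000 for y in (-20,20)])-150)*3)
"
```

```text
13.3833 q [-0.316  0.939  1.062 -0.223  1.68  -0.313] p [ 0.5478 -0.1722  0.0556]
[[-0.0447  0.8366 -0.546 ]
 [ 0.9984  0.019  -0.0527]
 [-0.0337 -0.5475 -0.8361]]
F [-0.9196  0.063  -0.3257] 0.06641246576381468 0.0
[ -1.0684  -0.6357 -16.7931]
[[188.4453 341.9139]
 [410.1112 341.8041]]
[[186.4846 293.8938]
 [411.7279 293.7792]]
[[184.4595 244.2983]
 [413.3977 244.1787]]
```

View pics/w4b.png

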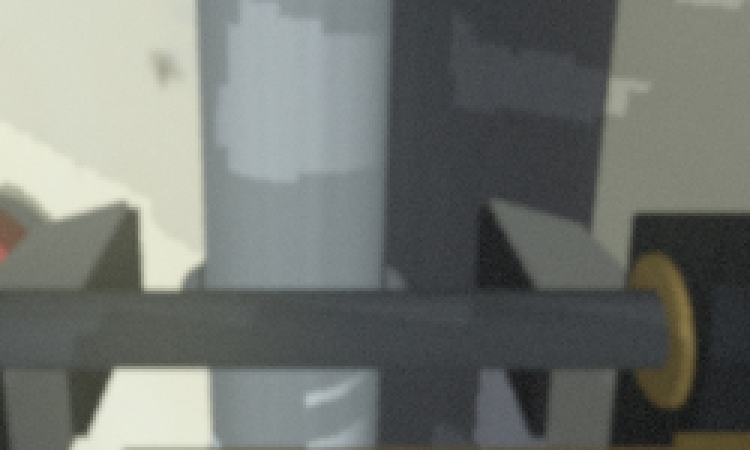

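Request:
step_arm:
  commands:
    - {"translation": [0, -0.8, 2], "roll": 0}
    - {"translation": [0, 0, 0], "roll": 0}
    - {"translation": [0, 0, 0], "roll": 0}
    - {"translation": [0, 0, 0], "roll": 0}
    - {"translation": [0, 0, 0], "roll": 0}
    - {"translation": [0, 0, 0], "roll": 0}
    - {"translation": [0, 0, 0], "roll": 0}
    - {"translation": [0, 0, 0], "roll": 0}
  fingers: 0
  grip_force: 55

```text
time: 14.1
tool_pos: [0.544, -0.1729, 0.0551]
tool_rot: [-2.557, 0.034, 1.614]
contact_force: [-6.3, 0.2, 5.5]
opening: 0.0312
grip_force: 55.0
```

Request:
step_arm:
  commands:
    - {"translation": [4, -1, -0.2], "roll": 0}
    - {"translation": [4, -1, -0.2], "roll": 0}
    - {"translation": [4, 0, -0.2], "roll": 0}
    - {"translation": [4, 0, -0.2], "roll": 0}
    - {"translation": [4, 0, -0.2], "roll": 0}
    - {"translation": [0, 0, 0], "roll": 0}

```text
time: 14.6
tool_pos: [0.5437, -0.1533, 0.0551]
tool_rot: [-2.562, 0.035, 1.615]
contact_force: [2.6, -1.1, 0.6]
opening: 0.0313
grip_force: 55.0
```

Request:
step_arm:
  commands:
    - {"translation": [4, 0, -0.2], "roll": 0}
    - {"translation": [4, 0, -0.2], "roll": 0}
    - {"translation": [4, 0, -0.2], "roll": 0}
    - {"translation": [3, 0, -0.1], "roll": 0}
    - {"translation": [2, 0, 0], "roll": 0}
    - {"translation": [1.5, 0, 0], "roll": 0}
    - {"translation": [1, 0, 0], "roll": 0}
    - {"translation": [1, 0, 0], "roll": 0}
    - {"translation": [1, 0, 0], "roll": 0}
    - {"translation": [0, 0, 0], "roll": 0}

```text
time: 15.43
tool_pos: [0.5434, -0.133, 0.0552]
tool_rot: [-2.563, 0.035, 1.613]
contact_force: [5.0, -9.8, -3.3]
opening: 0.0313
grip_force: 55.0
```

Request:
step_arm:
  commands:
    - {"translation": [1, 0, 0], "roll": 0}
    - {"translation": [1, 0, 0], "roll": 0}
    - {"translation": [0, 0, 0], "roll": 0}

```text
time: 15.68
tool_pos: [0.5434, -0.133, 0.0551]
tool_rot: [-2.563, 0.037, 1.612]
contact_force: [6.8, -19.2, -3.7]
opening: 0.0316
grip_force: 55.0
```

Request:
step_arm:
  commands:
    - {"translation": [-3, 0, 0], "roll": 0}
    - {"translation": [0, 0, 0], "roll": 0}
    - {"translation": [0, 0, 0], "roll": 0}
    - {"translation": [0, 0, 0], "roll": 0}
    - {"translation": [-10, 1, -5], "roll": 0}
    - {"translation": [-15, 0, -10], "roll": 0}
    - {"translation": [-15, 0, -15], "roll": 0}
    - {"translation": [0, 0, -30], "roll": 0}
    - {"translation": [0, 0, -30], "roll": 0}
    - {"translation": [0, 0, -30], "roll": 0}
    - {"translation": [0, 0, 0], "roll": 0}
    - {"translation": [0, 0, 0], "roll": 0}
  fingers: 0.72

```text
time: 16.68
tool_pos: [0.6124, -0.1657, 0.1577]
tool_rot: [-2.565, 0.034, 1.615]
contact_force: [-0.3, -0.6, 0.2]
opening: 0.0659
grip_force: 0.0
```

```bash
python3 -c "
from h import *
s,R=st()
a=pic('wrist','w5');b=read_camera('side')
c=get_calibration('wrist')
e=lambda x,y,z:np.array([.5541+x-.026*y,-.0877+.026*x+y,z])
print(proj(c,[e(0,-.09,.07),e(0,-.05,.07),e(0,.091,.09)]),proj(get_calibration('side'),[e(0,.051,.108),e(0,.091,.108)]))
A=cv2.resize(a[50:250,150:350],(400,400));B=cv2.resize(b[170:270,190:290],(400,400))
cv2.imwrite('pics/w5b.png',np.hstack([A,B])[:,:,::-1])
for n in ['ledge']:
  print(n,[(np.round(d['at'],4).tolist(),round(d['confidence'],2)) for d in search_frame('side',n)][:3])
"
```

```text
16.6833 q [-0.283  0.984  0.674 -0.227  2.018 -0.36 ] p [ 0.6124 -0.1657  0.1577]
[[-0.0446  0.8382 -0.5435]
 [ 0.9984  0.0187 -0.0531]
 [-0.0343 -0.545  -0.8377]]
F [-0.3162 -0.551   0.16  ] 0.06593704441120238 0.0
[[252.5426 196.2459]
 [252.4047 154.2373]
 [236.0696 -40.4904]] [[244.877  212.8783]
 [245.5581 204.7826]]
ledge [([0.5528, -0.0328, 0.0895], 0.88)]
```

View pics/w5b.png

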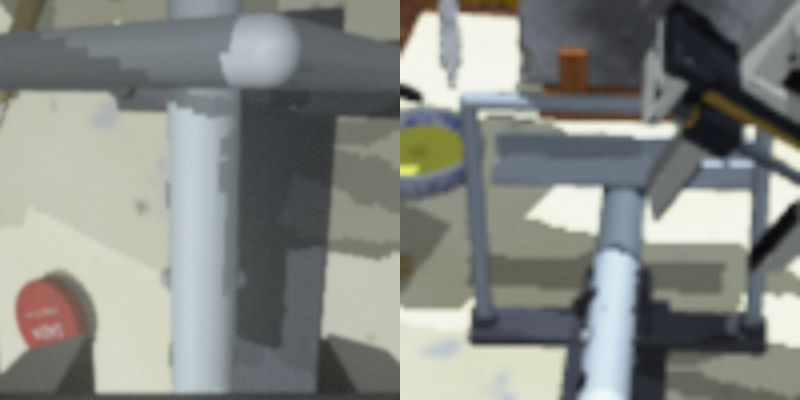

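Both pins show snapped out at (165,278) and (242,278) in the middle hole, with empty holes at (168,193) and (170,355), so the sleeve is locked at 40 mm. Next I untilt the tool and measure the board.

```bash
python3 -c "
from h import *
s,R=st()
rows(R,s['tool_pos'],[[.55,-.17,.33],[.5,.07,.43]])
print(R.T@np.array([32,1,24]))
from scipy.optimize import least_squares
S,D=get_calibration('scene'),get_calibration('side')
for a,b in [((227.2,156.2),(218.2,138.9)),((301.4,158.7),(297,142))]:
  f=lambda q:np.r_[proj(S,[[q[0],q[1],.214]])[0]-a,proj(D,[[q[0],q[1],.214]])[0]-b]
  r=least_squares(f,[.57,.2]);print(r.x,r.fun)
"
```

```text
16.8333 q [-0.284  0.985  0.68  -0.227  2.017 -0.36 ] p [ 0.6103 -0.1657  0.1552]
[[-0.044   0.8346 -0.5491]
 [ 0.9985  0.019  -0.0512]
 [-0.0323 -0.5505 -0.8342]]
F [-0.4997  0.0464 -0.7584] 0.06630876517130259 0.0
[0.55, -0.17, 0.33] 5 x [ -1.5 -29.3 -22.5]
[0.5, 0.07, 0.43] 7 x [ 34.1 -13.2  -9.8]
[ -1.187   13.5128 -37.643 ]
[0.4464 0.2213] [ 0.1615 -0.1073 -0.1523  0.0732]
[0.701 0.216] [ 0.3926  0.2317 -0.3739 -0.1386]
```

Request:
step_arm:
  commands:
    - {"translation": [-1.5, -29, -22], "roll": 0}
    - {"translation": [-1.5, -29, -22], "roll": 0}
    - {"translation": [-1.5, -29, -22], "roll": 0}
    - {"translation": [-1.5, -29, -22], "roll": 0}
    - {"translation": [-1.5, -29, -22], "roll": 0}
    - {"translation": [34, -13, -10], "roll": 0}
    - {"translation": [34, -13, -10], "roll": 0}
    - {"translation": [34, -13, -10], "roll": 0}
    - {"translation": [34, -13, -10], "roll": 0}
    - {"translation": [34, -13, -10], "roll": 0}
    - {"translation": [34, -13, -10], "roll": 0}
    - {"translation": [34, -13, -10], "roll": 0}
    - {"translation": [2, 14, -37], "roll": 0}
    - {"translation": [2, 14, -37], "roll": 0}
    - {"translation": [2, 14, -37], "roll": 0}
    - {"translation": [2, 14, -37], "roll": 0}
    - {"translation": [2, 14, -37], "roll": 0}
    - {"translation": [2, 14, -37], "roll": 0}

```text
time: 18.33
tool_pos: [0.5866, 0.0762, 0.444]
tool_rot: [-2.693, 0.039, 1.618]
contact_force: [0.1, 0.6, 0.8]
opening: 0.066
grip_force: 0.0
```

```bash
python3 -c "
from h import *
s,R=st();print(R.T@np.array([32,1,24]),R.T@np.array([40,4,0]))
"
```

```text
18.3333 q [ 0.024  0.891  0.04  -0.097  2.657 -0.09 ] p [0.5866 0.0762 0.444 ]
[[-0.0475  0.9007 -0.4319]
 [ 0.9981  0.0259 -0.0557]
 [-0.039  -0.4338 -0.9002]]
F [0.0959 0.5525 0.8461] 0.0659517248165104 0.0
[ -1.4579  18.4363 -35.4821] [  2.0917  36.1298 -17.5004]
```

Request:
step_arm:
  commands:
    - {"translation": [4, 30, -22], "roll": 0}
    - {"translation": [4, 30, -22], "roll": 0}
    - {"translation": [4, 30, -22], "roll": 0}
    - {"translation": [4, 30, -22], "roll": 0}
    - {"translation": [4, 30, -22], "roll": 0}
    - {"translation": [4, 30, -22], "roll": 0}
    - {"translation": [4, 30, -22], "roll": 0}
    - {"translation": [4, 30, -22], "roll": 0}

```text
time: 19.0
tool_pos: [0.5959, 0.0904, 0.4168]
tool_rot: [-2.652, 0.015, 1.606]
contact_force: [-0.2, 0.5, 0.0]
opening: 0.0659
grip_force: 0.0
```

```bash
python3 -c "
from h import *
s,R=st();print(R.T@np.array([32,1,24]),R.T@np.array([40,4,0]))
"
```

```text
19.0 q [ 0.031  0.937  0.037 -0.032  2.657 -0.025] p [0.5959 0.0904 0.4168]
[[-0.0354  0.8821 -0.4697]
 [ 0.9993  0.0243 -0.0297]
 [-0.0148 -0.4704 -0.8823]]
F [-0.1626  0.539   0.0077] 0.06594446945561008 0.0
[ -0.4879  16.9621 -36.236 ] [  2.5812  35.3817 -18.9069]
```

Request:
step_arm:
  commands:
    - {"translation": [3, 18, -36], "roll": 0}
    - {"translation": [3, 18, -36], "roll": 0}
    - {"translation": [3, 18, -36], "roll": 0}
    - {"translation": [3, 18, -36], "roll": 0}
    - {"translation": [3, 18, -36], "roll": 0}
    - {"translation": [3, 18, -36], "roll": 0}

```text
time: 19.5
tool_pos: [0.5844, 0.0895, 0.4511]
tool_rot: [-2.71, -0.0, 1.599]
contact_force: [0.5, 0.7, 0.1]
opening: 0.0664
grip_force: 0.0
```

```bash
python3 -c "
from h import *
s,R=st();print(R.T@np.array([32,1,24]),R.T@np.array([40,4,0]))
"
```

```text
19.5 q [ 0.023  0.879  0.037 -0.003  2.657 -0.007] p [0.5844 0.0895 0.4511]
[[-0.0278  0.908  -0.4181]
 [ 0.9996  0.0254 -0.0112]
 [ 0.0005 -0.4182 -0.9083]]
F [0.4645 0.6632 0.1034] 0.06635677412109982 0.0
[  0.1225  19.0441 -35.1896] [  2.8881  36.4214 -16.7673]
```

Request:
step_arm:
  commands:
    - {"translation": [1, 28, 28], "roll": 0}
    - {"translation": [1, 28, 28], "roll": 0}
    - {"translation": [1, 28, 28], "roll": 0}
    - {"translation": [1, 28, 28], "roll": 0}
    - {"translation": [2, 28, -26], "roll": 0}
    - {"translation": [2, 28, -26], "roll": 0}
    - {"translation": [2, 28, -26], "roll": 0}
    - {"translation": [2, 28, -26], "roll": 0}
    - {"translation": [2, 28, -26], "roll": 0}
    - {"translation": [2, 28, -26], "roll": 0}

```text
time: 20.33
tool_pos: [0.6105, 0.0836, 0.3729]
tool_rot: [-2.58, -0.017, 1.589]
contact_force: [0.5, -0.4, -0.1]
opening: 0.0663
grip_force: 0.0
```

```bash
python3 -c "
from h import *
s,R=st();print(R.T@np.array([36,1,16]),R.T@np.array([40,4,0]))
"
```

```text
20.3333 q [ 0.007  1.01   0.036  0.018  2.657 -0.002] p [0.6105 0.0836 0.3729]
[[-0.0183  0.8463 -0.5324]
 [ 0.9997  0.0244  0.0045]
 [ 0.0168 -0.5322 -0.8465]]
F [ 0.4512 -0.3991 -0.1351] 0.06625049589963357 0.0
[  0.6094  21.9755 -32.7064] [  3.2664  33.9488 -21.2793]
```

Request:
step_arm:
  commands:
    - {"translation": [0, 16, 34], "roll": 0}
    - {"translation": [0, 16, 34], "roll": 0}
    - {"translation": [0, 16, 34], "roll": 0}
    - {"translation": [0, 16, 34], "roll": 0}
    - {"translation": [1, 34, -20], "roll": 0}
    - {"translation": [1, 34, -20], "roll": 0}
    - {"translation": [1, 34, -20], "roll": 0}
    - {"translation": [1, 34, -20], "roll": 0}

```text
time: 21.0
tool_pos: [0.6318, 0.0822, 0.2759]
tool_rot: [-2.457, -0.023, 1.585]
contact_force: [0.0, -1.2, -4.5]
opening: 0.0662
grip_force: 0.0
```

```bash
python3 -c "
from h import *
s,R=st();print(R.T@np.array([36,1,16]),R.T@np.array([40,0,0]))
"
```

```text
21.0 q [ 0.004  1.152  0.049  0.022  2.625 -0.004] p [0.6318 0.0822 0.2759]
[[-0.0144  0.7743 -0.6327]
 [ 0.9996  0.0256  0.0085]
 [ 0.0228 -0.6323 -0.7744]]
F [ 0.025  -1.1881 -4.4882] 0.06622391480752171 0.0
[  0.8463  17.7819 -35.1581] [ -0.5754  30.9708 -25.3077]
```

Request:
step_arm:
  commands:
    - {"translation": [0, -3, 40], "roll": 0}
    - {"translation": [0, -3, 40], "roll": 0}
    - {"translation": [0, -3, 40], "roll": 0}
    - {"translation": [0, -3, 30], "roll": 0}

```text
time: 21.33
tool_pos: [0.5703, 0.0824, 0.2193]
tool_rot: [-2.482, -0.023, 1.584]
contact_force: [1.1, -0.6, 0.2]
opening: 0.0661
grip_force: 0.0
```

```bash
python3 -c "
from h import *
s,R=st();print(R.T@np.array([36,1,16]),R.T@np.array([40,0,0]))
"
```

```text
21.3333 q [ 0.004  0.881  0.764  0.015  2.157 -0.014] p [0.5703 0.0824 0.2193]
[[-0.0134  0.7899 -0.6131]
 [ 0.9996  0.0246  0.0098]
 [ 0.0228 -0.6127 -0.79  ]]
F [ 1.1444 -0.5589  0.1587] 0.06610120502748512 0.0
[  0.8821  18.6586 -34.6998] [ -0.5364  31.597  -24.5222]
```

Request:
step_arm:
  commands:
    - {"translation": [0, 0, 38], "roll": 0}
    - {"translation": [0, 0, 30], "roll": 0}
    - {"translation": [0, 31, -24], "roll": 0}
    - {"translation": [0, 31, -24], "roll": 0}
    - {"translation": [0, 31, -24], "roll": 0}
    - {"translation": [0, 31, -24], "roll": 0}
    - {"translation": [0, 31, -24], "roll": 0}
    - {"translation": [0, 31, -24], "roll": 0}

```text
time: 22.0
tool_pos: [0.6366, 0.0782, 0.2032]
tool_rot: [-2.356, -0.029, 1.58]
contact_force: [-1.0, -0.6, -8.1]
opening: 0.066
grip_force: 0.0
```

```bash
python3 -c "
from h import *
s,R=st();print(R.T@np.array([36,1,16]),R.T@np.array([40,0,0]))
"
```

```text
22.0 q [-0.003  1.265  0.047  0.023  2.616 -0.008] p [0.6366 0.0782 0.2032]
[[-0.0089  0.7065 -0.7077]
 [ 0.9996  0.0265  0.0138]
 [ 0.0285 -0.7073 -0.7064]]
F [-0.9818 -0.5963 -8.0664] 0.06600361204619493 0.0
[  1.1354  14.1433 -36.7652] [ -0.356   28.2587 -28.3076]
```

Request:
step_arm:
  commands:
    - {"translation": [0, -35, 1], "roll": 0}
    - {"translation": [0, -35, 1], "roll": 0}
    - {"translation": [0, -35, 1], "roll": 0}
    - {"translation": [0, -35, 1], "roll": 0}
    - {"translation": [0, -35, 1], "roll": 0}
    - {"translation": [0, -35, 1], "roll": 0}
    - {"translation": [0, -35, 1], "roll": 0}
    - {"translation": [0, -35, 1], "roll": 0}
    - {"translation": [0, -35, 1], "roll": 0}
    - {"translation": [0, -35, 1], "roll": 0}
    - {"translation": [0, -35, 1], "roll": 0}
    - {"translation": [0, 0, 0], "roll": 0.12}
    - {"translation": [0, 0, 0], "roll": 0.12}
    - {"translation": [0, 0, 0], "roll": 0.12}
    - {"translation": [0, 0, 0], "roll": 0.12}
    - {"translation": [0, 0, 0], "roll": 0.12}

```text
time: 23.33
tool_pos: [0.3603, 0.0682, 0.4727]
tool_rot: [-2.466, 0.377, 1.119]
contact_force: [-0.5, 0.9, -0.0]
opening: 0.0661
grip_force: 0.0
```

Request:
step_arm:
  commands:
    - {"translation": [0, 0, 0], "roll": 0.12}
    - {"translation": [0, 0, 0], "roll": 0.12}
    - {"translation": [0, 0, 0], "roll": 0.12}
    - {"translation": [0, 0, 0], "roll": 0.12}
    - {"translation": [0, 0, 0], "roll": 0.12}
    - {"translation": [0, 0, 0], "roll": 0.12}
    - {"translation": [0, 0, 0], "roll": 0.12}
    - {"translation": [0, 0, 0], "roll": 0.12}

```text
time: 24.0
tool_pos: [0.3604, 0.0682, 0.4726]
tool_rot: [-3.098, 0.758, 0.042]
contact_force: [-0.1, 1.0, 0.4]
opening: 0.0659
grip_force: 0.0
```

```bash
python3 -c "
from h import *
s,R=st();print(R.T@np.array([12,0,38]))
"
```

```text
24.0 q [-0.022  0.397  1.017 -0.001  2.487  1.523] p [0.3604 0.0682 0.4726]
[[ 0.7254  0.0124 -0.6882]
 [ 0.0306 -0.9994  0.0144]
 [-0.6877 -0.0315 -0.7253]]
F [-0.1078  1.0284  0.3959] 0.06591434486774755 0.0
[-17.4265  -1.0487 -35.822 ]
```

Request:
step_arm:
  commands:
    - {"translation": [-17, 0, -36], "roll": 0}
    - {"translation": [-17, 0, -36], "roll": 0}
    - {"translation": [-17, 0, -36], "roll": 0}
    - {"translation": [-17, 0, -36], "roll": 0}
    - {"translation": [-16, 0, -36], "roll": 0}
    - {"translation": [-16, 0, -36], "roll": 0}
    - {"translation": [-16, 0, -36], "roll": 0}
    - {"translation": [-16, 0, -36], "roll": 0}

```text
time: 24.67
tool_pos: [0.3602, 0.0478, 0.5649]
tool_rot: [-3.101, 0.624, 0.042]
contact_force: [0.9, -0.4, -0.5]
opening: 0.0661
grip_force: 0.0
```

```bash
python3 -c "
from h import *
s,R=st();print(R.T@np.array([12,0,38]))
"
```

```text
24.6667 q [-0.062  0.368  0.741 -0.044  2.657  1.447] p [0.3602 0.0478 0.5649]
[[ 0.811   0.0188 -0.5848]
 [ 0.0343 -0.9993  0.0154]
 [-0.5841 -0.0326 -0.811 ]]
F [ 0.8674 -0.3658 -0.4858] 0.0661416887242877 0.0
[-12.4636  -1.0121 -37.8369]
```

Request:
step_arm:
  commands:
    - {"translation": [-12, -4, -38], "roll": 0}
    - {"translation": [-12, -4, -38], "roll": 0}
    - {"translation": [-11, -4, -38], "roll": 0}
    - {"translation": [-11, -4, -38], "roll": 0}
    - {"translation": [-10, -4, -38], "roll": 0}
    - {"translation": [-10, -4, -38], "roll": 0}
    - {"translation": [-9, -4, -38], "roll": 0}
    - {"translation": [-9, -4, -38], "roll": 0}

```text
time: 25.33
tool_pos: [0.3564, 0.0608, 0.6038]
tool_rot: [-3.111, 0.455, 0.036]
contact_force: [-0.4, 0.0, -0.5]
opening: 0.0659
grip_force: 0.0
```

```bash
python3 -c "
from h import *
s,R=st();print(R.T@np.array([12,0,38]))
"
```

```text
25.3333 q [-0.041  0.321  0.62  -0.007  2.657  1.496] p [0.3564 0.0608 0.6038]
[[ 0.8976  0.0222 -0.4403]
 [ 0.032  -0.9994  0.015 ]
 [-0.4397 -0.0276 -0.8977]]
F [-0.3917  0.0144 -0.4531] 0.06592435102463717 0.0
[ -5.9383  -0.782  -39.397 ]
```

Request:
step_arm:
  commands:
    - {"translation": [-6, -3, -39], "roll": 0}
    - {"translation": [-5, -3, -39], "roll": 0}
    - {"translation": [-4, -3, -39], "roll": 0}
    - {"translation": [-3, -3, -39], "roll": 0}
    - {"translation": [-2, -3, -39], "roll": 0}
    - {"translation": [-1, -3, -39], "roll": 0}
    - {"translation": [0, -3, -39], "roll": 0}
    - {"translation": [1, -3, -39], "roll": 0}
    - {"translation": [2, -3, -39], "roll": 0}
    - {"translation": [3, -3, -39], "roll": 0}
    - {"translation": [4, -3, -39], "roll": 0}
    - {"translation": [5, -3, -39], "roll": 0}

```text
time: 26.33
tool_pos: [0.3803, 0.0729, 0.6534]
tool_rot: [-3.105, 0.203, 0.027]
contact_force: [-0.3, -0.1, -0.4]
opening: 0.066
grip_force: 0.0
```

```bash
python3 -c "
from h import *
s,R=st();print(R.T@np.array([12,0,38]))
"
```

```text
26.3333 q [-0.03   0.333  0.356  0.054  2.657  1.562] p [0.3803 0.0729 0.6534]
[[ 0.979   0.0197 -0.2027]
 [ 0.0266 -0.9992  0.0311]
 [-0.2019 -0.0358 -0.9787]]
F [-0.3424 -0.0513 -0.4014] 0.06600157342840757 0.0
[  4.0758  -1.125  -39.6248]
```

Request:
step_arm:
  commands:
    - {"translation": [-3, 2, -40], "roll": 0}
    - {"translation": [-2, 2, -40], "roll": 0}
    - {"translation": [-1, 2, -40], "roll": 0}
    - {"translation": [0, 2, -40], "roll": 0}
    - {"translation": [1, 2, -40], "roll": 0}
    - {"translation": [2, 2, -40], "roll": 0}
    - {"translation": [3, 2, -40], "roll": 0}
    - {"translation": [4, 2, -40], "roll": 0}

```text
time: 27.0
tool_pos: [0.3515, 0.0407, 0.7006]
tool_rot: [-3.102, 0.037, 0.02]
contact_force: [-0.3, 0.3, 0.6]
opening: 0.066
grip_force: 0.0
```

```bash
python3 -c "
from h import *
s,R=st();print(R.T@np.array([12,0,38]))
"
```

```text
27.0 q [-0.134  0.251  0.275  0.073  2.657  1.481] p [0.3515 0.0407 0.7006]
[[ 0.9991  0.0188 -0.0374]
 [ 0.0202 -0.999   0.0391]
 [-0.0367 -0.0398 -0.9985]]
F [-0.2923  0.283   0.6231] 0.06599850641250263 0.0
[ 10.5957  -1.2885 -38.3936]
```

```bash
python3 -c "
from h import *
s,R=st()
rows(R,s['tool_pos'],[[.40,.08,.5],[.5735,.212,.33]],36)
"
```

```text
27.0 q [-0.134  0.251  0.275  0.073  2.657  1.481] p [0.3515 0.0407 0.7006]
[[ 0.9991  0.0188 -0.0374]
 [ 0.0202 -0.999   0.0391]
 [-0.0367 -0.0398 -0.9985]]
F [-0.2923  0.283   0.6231] 0.06599850641250263 0.0
[0.4, 0.08, 0.5] 6 x [ 9.4 -5.1 33.3]
[0.5735, 0.212, 0.33] 8 x [ 22.8 -15.2  21.1]
```

Request:
step_arm:
  commands:
    - {"translation": [9, -5, 33], "roll": 0.015}
    - {"translation": [9, -5, 33], "roll": 0.015}
    - {"translation": [9, -5, 33], "roll": 0}
    - {"translation": [9, -5, 33], "roll": 0}
    - {"translation": [9, -5, 33], "roll": 0}
    - {"translation": [9, -5, 33], "roll": 0}
    - {"translation": [23, -15, 21], "roll": 0}
    - {"translation": [23, -15, 21], "roll": 0}
    - {"translation": [23, -15, 21], "roll": 0}
    - {"translation": [23, -15, 21], "roll": 0}
    - {"translation": [23, -15, 21], "roll": 0}
    - {"translation": [23, -15, 21], "roll": 0}
    - {"translation": [23, -15, 21], "roll": 0}
    - {"translation": [23, -15, 21], "roll": 0}
    - {"translation": [0, 0, 0], "roll": 0}
  fingers: 1

```text
time: 28.25
tool_pos: [0.5764, 0.2045, 0.3322]
tool_rot: [-3.103, 0.05, -0.005]
contact_force: [-0.6, -0.1, -2.1]
opening: 0.0916
grip_force: 0.0
```

```bash
python3 -c "
from h import *
s,R=st()
a=pic('wrist','w6')
c=get_calibration('wrist')
L=lambda v:s['tool_pos']+R@np.array(v)/1000
print(proj(c,[[.4405,.221,.214],[.7065,.216,.214],[.4405,.202,.214],[.7065,.197,.214]])*1.5625)
print('board top in tool',R.T@(np.array([.5735,.212,.214])-s['tool_pos'])*1000)
cv2.imwrite('pics/w6b.png',cv2.resize(a,(800,600))[:,:,::-1])
for n in ['board','board_top','rack']:
  print(n,[(np.round(d['at'],4).tolist(),round(d['confidence'],2)) for d in search_frame('wrist',n)][:3])
"
```

```text
28.25 q [0.191 0.485 1.019 0.048 1.679 1.772] p [0.5764 0.2045 0.3322]
[[ 0.9988 -0.0069 -0.0494]
 [-0.005  -0.9992  0.0386]
 [-0.0496 -0.0383 -0.998 ]]
F [-0.6428 -0.0638 -2.0835] 0.091639612399416 0.0
[[379.316  458.8787]
 [379.3855  51.6205]
 [405.3287 459.3676]
 [414.0613  51.0238]]
board top in tool [  2.9479  -2.9642 118.383 ]
board [([0.6124, 0.2241, 0.2154], 0.68)]
board_top [([0.6139, 0.226, 0.208], 0.72)]
rack [([0.57, 0.2033, 0.0101], 0.85)]
```

View pics/w6b.png

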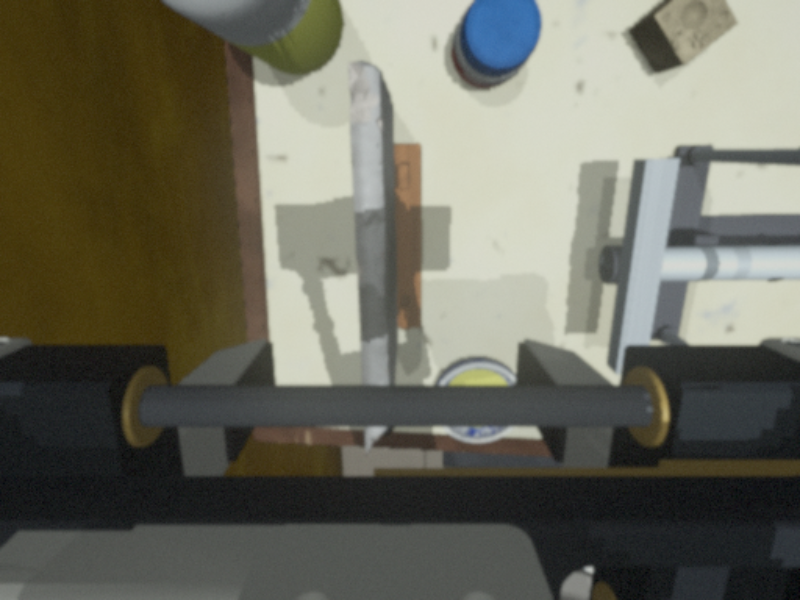

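```bash
cat >> h.py <<'E'
def unproj(c,uv,z):
    K=c['camera_matrix'];T=c['world_from_camera']
    d=np.linalg.inv(K)@np.r_[uv,1]; d=T[:3,:3]@(d*[1,-1,-1]); o=T[:3,3]
    return o+d*(z-o[2])/d[2]
E
python3 -c "
from h import *
s,R=st()
c=get_calibration('wrist')
P=[unproj(c,np.array(u)/1.5625,z) for u,z in [((366,64),.214),((370,250),.214),((374,380),.214),((375,445),.214),((645,160),.108),((620,370),.108),((683,262),.086)]]
print(np.array(P)); 
for p in ([.5735,.2245,.214],):print(R.T@(np.array(p)-s['tool_pos'])*1000)
"
```

```text
28.45 q [0.188 0.472 1.017 0.047 1.682 1.771] p [0.575  0.2024 0.3409]
[[ 0.9992 -0.0079 -0.0379]
 [-0.0064 -0.9992  0.0399]
 [-0.0382 -0.0396 -0.9985]]
F [-0.4653 -1.2616  0.6229] 0.09166218100167194 0.0
[[ 0.7024  0.2232  0.214 ]
 [ 0.5952  0.2237  0.214 ]
 [ 0.5028  0.2232  0.214 ]
 [ 0.4497  0.2237  0.214 ]
 [ 0.6473  0.0091  0.108 ]
 [ 0.4596  0.0031  0.108 ]
 [ 0.5577 -0.0491  0.086 ]]
[  3.2539 -17.037  127.6691]
```

Request:
step_arm:
  commands:
    - {"translation": [1, -11, 30], "roll": 0}
    - {"translation": [1, -11, 30], "roll": 0}
    - {"translation": [0, 0, 30], "roll": 0}
    - {"translation": [0, 0, 25], "roll": 0}
    - {"translation": [0, 0, 20], "roll": 0}
    - {"translation": [0, 0, 12], "roll": 0}
    - {"translation": [0, 0, 0], "roll": 0}
    - {"translation": [0, 0, 0], "roll": 0}
    - {"translation": [0, 0, 0], "roll": 0}

```text
time: 29.2
tool_pos: [0.5722, 0.2305, 0.1962]
tool_rot: [-3.101, 0.036, -0.007]
contact_force: [0.4, -0.8, -0.5]
opening: 0.0916
grip_force: 0.0
```

```bash
python3 -c "
from h import *
s,R=st()
a=read_camera('wrist');c=get_calibration('wrist')
# print expected vs actual columns: profile across at board top row
for p in ([.62,.2145,.214],[.62,.2335,.214]): print(proj(c,[p]))
r=int(proj(c,[[.62,.224,.214]])[0][1]); print(r,a[r,190:330:3].mean(1).astype(int).tolist())
"
```

```text
29.2 q [0.234 0.546 1.282 0.049 1.339 1.8  ] p [0.5722 0.2305 0.1962]
[[ 0.9993 -0.008  -0.0356]
 [-0.0065 -0.9992  0.0406]
 [-0.0359 -0.0404 -0.9985]]
F [ 0.4284 -0.7763 -0.496 ] 0.09163157546662025 0.0
[[284.4674 164.4277]]
[[245.2896 164.4227]]
164 [146, 143, 145, 146, 145, 147, 141, 145, 146, 145, 145, 145, 146, 146, 144, 127, 98, 95, 101, 109, 105, 112, 124, 131, 120, 113, 104, 103, 113, 113, 97, 89, 85, 85, 96, 140, 146, 147, 144, 147, 172, 207, 209, 207, 209, 209, 210]
```

Request:
step_arm:
  commands:
    - {"translation": [2, 2, 8], "roll": 0}
    - {"translation": [1, 0, 6], "roll": 0}
    - {"translation": [0, 0, 0], "roll": 0}
    - {"translation": [0, 0, 0], "roll": 0}
    - {"translation": [0, 0, 0], "roll": 0}
    - {"translation": [0, 0, 0], "roll": 0}
    - {"translation": [0, 0, 0], "roll": 0}
    - {"translation": [0, 0, 0], "roll": 0}
    - {"translation": [0, 0, 0], "roll": 0}
  fingers: 0
  grip_force: 40

```text
time: 30.0
tool_pos: [0.5738, 0.2293, 0.1795]
tool_rot: [-3.102, 0.04, -0.006]
contact_force: [-0.1, -0.5, 0.3]
opening: 0.0364
grip_force: 0.0
```

Request:
step_arm:
  commands:
    - {"translation": [0, 0, 0], "roll": 0}
    - {"translation": [0, 0, 0], "roll": 0}
    - {"translation": [0, 0, 0], "roll": 0}
    - {"translation": [0, 0, 0], "roll": 0}
    - {"translation": [0, 0, 0], "roll": 0}

```text
time: 30.42
tool_pos: [0.5738, 0.2283, 0.1793]
tool_rot: [-3.104, 0.04, -0.006]
contact_force: [-0.2, -5.0, 0.6]
opening: 0.0194
grip_force: 39.4
```

Request:
step_arm:
  commands:
    - {"translation": [0, 0, -10], "roll": 0}
    - {"translation": [-0.7, -0.8, -20], "roll": 0}
    - {"translation": [-1, -1, -30], "roll": 0}
    - {"translation": [-1, -1, -35], "roll": 0}
    - {"translation": [-1, -1, -35], "roll": 0}
    - {"translation": [-1, -1, -30], "roll": 0}
    - {"translation": [0, 15, 0], "roll": -0.015}
    - {"translation": [-3, 25, 0], "roll": -0.015}
    - {"translation": [-3, 30, 0], "roll": 0}
    - {"translation": [-3, 30, 0], "roll": 0}
    - {"translation": [-3, 30, 0], "roll": 0}
    - {"translation": [-3, 30, 0], "roll": 0}
    - {"translation": [-3, 30, 0], "roll": 0}
    - {"translation": [-3, 25, 0], "roll": 0}
    - {"translation": [0, 15, 0], "roll": 0}
    - {"translation": [0, 0, 0], "roll": 0}
    - {"translation": [0, 0, 0], "roll": 0}
    - {"translation": [0, 0, 0], "roll": 0}

```text
time: 31.92
tool_pos: [0.5588, -0.0013, 0.3311]
tool_rot: [-3.099, 0.039, 0.025]
contact_force: [-1.2, 1.2, -4.3]
opening: 0.0186
grip_force: 40.0
```

```bash
python3 -c "
from h import *
s,R=st()
"
```

```text
31.9167 q [-0.159  0.378  1.188  0.034  1.621  1.389] p [ 0.5588 -0.0013  0.3311]
[[ 0.9989  0.0229 -0.0397]
 [ 0.0245 -0.9989  0.0412]
 [-0.0387 -0.0421 -0.9984]]
F [-1.2354  1.2189 -4.3093] 0.018620350254280812 39.99550938606262
```

Request:
step_arm:
  commands:
    - {"translation": [-4, 6, 0], "roll": 0}
    - {"translation": [-4, 5.5, 0], "roll": 0}
    - {"translation": [0.6, 0.6, 14], "roll": 0}
    - {"translation": [0.7, 0.7, 18], "roll": 0}
    - {"translation": [0.4, 0.4, 10], "roll": 0}
    - {"translation": [0.4, 0.4, 8], "roll": 0}
    - {"translation": [0, 0, 0], "roll": 0}
    - {"translation": [0, 0, 0], "roll": 0}

```text
time: 32.58
tool_pos: [0.5512, -0.0141, 0.2809]
tool_rot: [-3.101, 0.039, 0.024]
contact_force: [0.6, -0.2, -4.1]
opening: 0.0187
grip_force: 40.0
```

```bash
python3 -c "
from h import *
s,R=st()
a=read_camera('scene');b=read_camera('wrist')
A=cv2.resize(a[120:270,190:310],(480,600),interpolation=cv2.INTER_CUBIC);B=cv2.resize(b,(320,240))
B=np.vstack([B,np.zeros((360,320,3),np.uint8)])
d=read_camera('side'); B[240:600]=cv2.resize(d[130:265,190:310],(320,360),interpolation=cv2.INTER_CUBIC)
cv2.imwrite('pics/f.png',np.hstack([A,B])[:,:,::-1])
"
```

```text
32.5833 q [-0.183  0.382  1.316  0.032  1.491  1.361] p [ 0.5512 -0.0141  0.2809]
[[ 0.9989  0.0226 -0.04  ]
 [ 0.0242 -0.9989  0.0397]
 [-0.039  -0.0406 -0.9984]]
F [ 0.5932 -0.1762 -4.0754] 0.01869270771647641 39.99542534351349
```

View pics/f.png

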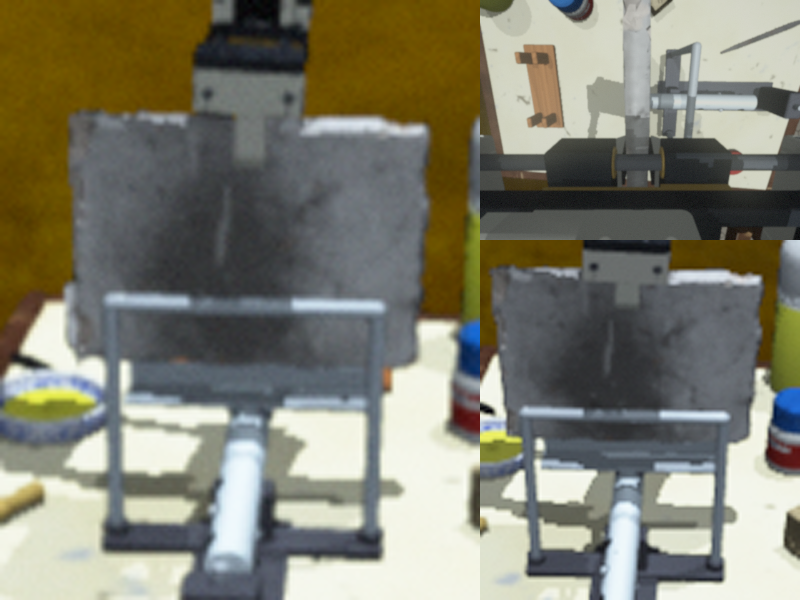

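The board hovers centred above the ledge: its lower edge is at row ≈360 in the scene crop, with the ledge spanning (130–370, 365–405). Now lowering slowly.

Request:
step_arm:
  commands:
    - {"translation": [0.2, 0.2, 4], "roll": 0}
    - {"translation": [0.2, 0.2, 4], "roll": 0}
    - {"translation": [0.2, 0.2, 4], "roll": 0}
    - {"translation": [0, 0, 0], "roll": 0}

```text
time: 33.07
tool_pos: [0.5509, -0.0143, 0.2676]
tool_rot: [-3.101, 0.041, 0.024]
contact_force: [-0.3, 0.9, -4.6]
opening: 0.0187
grip_force: 40.0
```

Request:
step_arm:
  commands:
    - {"translation": [0.1, 0.1, 3], "roll": 0}
    - {"translation": [0.1, 0.1, 3], "roll": 0}
    - {"translation": [0.1, 0.1, 2], "roll": 0}
    - {"translation": [0, 0, 1.5], "roll": 0}
    - {"translation": [0, 0, 0], "roll": 0}

```text
time: 33.48
tool_pos: [0.5511, -0.0142, 0.2588]
tool_rot: [-3.101, 0.039, 0.024]
contact_force: [0.4, -0.8, -4.2]
opening: 0.019
grip_force: 40.0
```

Request:
step_arm:
  commands:
    - {"translation": [0, 0, 1.5], "roll": 0}
    - {"translation": [0, 0, 1.5], "roll": 0}
    - {"translation": [0, 0, 1], "roll": 0}
    - {"translation": [0, 0, 0], "roll": 0}

```text
time: 33.82
tool_pos: [0.5518, -0.0141, 0.258]
tool_rot: [-3.102, 0.035, 0.024]
contact_force: [-1.1, 0.5, 10.8]
opening: 0.0189
grip_force: 40.0
```

Request:
step_arm:
  commands:
    - {"translation": [0, 0, -3], "roll": 0}
    - {"translation": [0, -2, 0], "roll": 0}
    - {"translation": [0, -2, 0], "roll": 0}
    - {"translation": [0, 0, 0], "roll": 0}

```text
time: 34.15
tool_pos: [0.5511, -0.0097, 0.2581]
tool_rot: [-3.101, 0.039, 0.024]
contact_force: [-0.1, -0.0, -3.1]
opening: 0.0186
grip_force: 40.0
```

Request:
step_arm:
  commands:
    - {"translation": [0, -1.5, 0], "roll": 0}
    - {"translation": [0, -1.5, 0], "roll": 0}
    - {"translation": [0, 0, 0], "roll": 0}

```text
time: 34.4
tool_pos: [0.551, -0.0072, 0.2582]
tool_rot: [-3.102, 0.039, 0.024]
contact_force: [-0.6, -1.0, -5.1]
opening: 0.0183
grip_force: 40.0
```

Request:
step_arm:
  commands:
    - {"translation": [0, -1.5, 0], "roll": 0}
    - {"translation": [0, -1.5, 0], "roll": 0}
    - {"translation": [0, -1.5, 0], "roll": 0}
    - {"translation": [0, 0, 0], "roll": 0}

```text
time: 34.73
tool_pos: [0.5509, -0.004, 0.2584]
tool_rot: [-3.104, 0.039, 0.023]
contact_force: [-0.8, -6.0, -6.0]
opening: 0.019
grip_force: 40.1
```

Request:
step_arm:
  commands:
    - {"translation": [0, 1, 1], "roll": 0}
    - {"translation": [0, 0, 1], "roll": 0}
    - {"translation": [0, 0, 0], "roll": 0}

```text
time: 34.98
tool_pos: [0.551, -0.0047, 0.258]
tool_rot: [-3.104, 0.037, 0.023]
contact_force: [-1.9, -4.4, 3.5]
opening: 0.0193
grip_force: 40.1
```

Request:
step_arm:
  commands:
    - {"translation": [0, 0, 0], "roll": 0}
    - {"translation": [0, 0, 0], "roll": 0}
    - {"translation": [0, 0, 0], "roll": 0}
    - {"translation": [0, 0, -6], "roll": 0}
    - {"translation": [0, 0, -6], "roll": 0}
    - {"translation": [0, 0, 0], "roll": 0}
  fingers: 0.33
  grip_force: 10

```text
time: 35.48
tool_pos: [0.5521, -0.0041, 0.2703]
tool_rot: [-3.101, 0.036, 0.024]
contact_force: [-0.1, 0.6, 0.2]
opening: 0.0301
grip_force: 0.0
```

Request:
step_arm:
  commands:
    - {"translation": [0, 4, 0], "roll": 0}
    - {"translation": [0, 4, 0], "roll": 0}
    - {"translation": [0, 4, 0], "roll": 0}
    - {"translation": [0, 4, 0], "roll": 0}
    - {"translation": [0, 0, 0], "roll": 0}

```text
time: 35.9
tool_pos: [0.5517, -0.0211, 0.2677]
tool_rot: [-3.101, 0.039, 0.023]
contact_force: [0.3, -0.7, -0.7]
opening: 0.0302
grip_force: 0.0
```

Request:
step_arm:
  commands:
    - {"translation": [0, 4, 0], "roll": 0}
    - {"translation": [0, 4, 0], "roll": 0}
    - {"translation": [0, 4, 0], "roll": 0}
    - {"translation": [0, 4, 0], "roll": 0}
    - {"translation": [0, 0, 0], "roll": 0}
    - {"translation": [0, 0, 0], "roll": 0}

```text
time: 36.4
tool_pos: [0.5521, -0.0364, 0.2674]
tool_rot: [-3.101, 0.039, 0.023]
contact_force: [0.1, -1.2, -0.4]
opening: 0.0304
grip_force: 0.1
```

Request:
step_arm:
  commands:
    - {"translation": [0, 0, 0], "roll": 0}
    - {"translation": [0, 3, 1], "roll": 0}
    - {"translation": [0, 3, 1], "roll": 0}
    - {"translation": [0, 3, 1.2], "roll": 0}
    - {"translation": [0, 3, 1.2], "roll": 0}
    - {"translation": [0, 3, 1.2], "roll": 0}
    - {"translation": [0, 3, 1.4], "roll": 0}
    - {"translation": [0, 3, 1.4], "roll": 0}
    - {"translation": [0, 0, 0], "roll": 0}
  fingers: 0.46

```text
time: 37.15
tool_pos: [0.5522, -0.0574, 0.2577]
tool_rot: [-3.101, 0.039, 0.023]
contact_force: [-0.5, 0.1, -0.4]
opening: 0.042
grip_force: 0.4
```

Request:
step_arm:
  commands:
    - {"translation": [0, 3, 1.5], "roll": 0}
    - {"translation": [0, 3, 1.5], "roll": 0}
    - {"translation": [0, 3, 1.5], "roll": 0}
    - {"translation": [0, 3, 1.5], "roll": 0}
    - {"translation": [0, 3, 1.5], "roll": 0}
    - {"translation": [0, 3, 1.5], "roll": 0}
    - {"translation": [0, 3, 1.5], "roll": 0}
    - {"translation": [0, 0, 0], "roll": 0}

```text
time: 37.82
tool_pos: [0.5523, -0.078, 0.2464]
tool_rot: [-3.101, 0.039, 0.023]
contact_force: [-0.2, -1.3, 0.7]
opening: 0.0425
grip_force: 0.6
```

Request:
step_arm:
  commands:
    - {"translation": [0, 3, 1], "roll": 0}
    - {"translation": [0, 3, 1], "roll": 0}
    - {"translation": [0, 3, 1], "roll": 0}
    - {"translation": [0, 3, 1], "roll": 0}
    - {"translation": [0, 2, 0], "roll": 0}
    - {"translation": [0, 2, 0], "roll": 0}
    - {"translation": [0, 2, 0], "roll": 0}
    - {"translation": [0, 0, 0], "roll": 0}

```text
time: 38.48
tool_pos: [0.5526, -0.0954, 0.2421]
tool_rot: [-3.101, 0.039, 0.024]
contact_force: [-0.0, -0.1, 0.4]
opening: 0.0424
grip_force: 0.0
```

```bash
python3 -c "
from h import *
s,R=st()
for c in ('scene','side'):
  read_camera(c)
  for n in ('board','board_top'): print(c,n,[(np.round(d['at'],3).tolist(),round(d['confidence'],2)) for d in search_frame(c,n)][:2])
"
```

```text
38.4833 q [-0.322  0.425  1.355  0.026  1.412  1.221] p [ 0.5526 -0.0954  0.2421]
[[ 0.999   0.0221 -0.0396]
 [ 0.0237 -0.9989  0.0397]
 [-0.0386 -0.0406 -0.9984]]
F [-0.0448 -0.1082  0.4156] 0.0424247469813481 0.0
scene board [([0.559, -0.066, 0.083], 0.69), ([0.549, -0.081, 0.205], 0.59)]
scene board_top [([0.547, -0.081, 0.202], 0.58)]
side board [([0.553, -0.086, 0.211], 0.78)]
side board_top [([0.547, -0.087, 0.215], 0.65), ([0.558, -0.091, 0.087], 0.65)]
```

Request:
step_arm:
  commands:
    - {"translation": [0, 0, 0], "roll": 0}
    - {"translation": [0, 0, 0], "roll": 0}
    - {"translation": [0, 0, -5], "roll": 0}
    - {"translation": [0, 0, -10], "roll": 0}
    - {"translation": [0, 0, -20], "roll": 0}
    - {"translation": [0, 0, -30], "roll": 0}
    - {"translation": [0, 0, -30], "roll": 0}
    - {"translation": [0, 0, -30], "roll": 0}
    - {"translation": [0, 0, 0], "roll": 0}
    - {"translation": [0, 0, 0], "roll": 0}
  fingers: 0.7

```text
time: 39.62
tool_pos: [0.5581, -0.1003, 0.3695]
tool_rot: [-3.103, 0.034, 0.024]
contact_force: [1.0, 0.4, 0.3]
opening: 0.0643
grip_force: 0.0
```

```bash
python3 -c "
from h import *
s,R=st()
c=get_calibration('side');a=pic('side','g')
# expected pose: leaning 33deg, easel at y0=-.08
t=np.radians(33);e=lambda x,y,z:np.array([.5541+x-.026*y,-.080+.026*x+y,z])
B=[e(x,.075-l*np.sin(t),.09+l*np.cos(t)) for x in (-.133,.133) for l in (0,.202)]
px=proj(c,B);print(px)
g=a.astype(float); hsv=cv2.cvtColor(a,cv2.COLOR_RGB2HSV)
for k in (1,3): 
  u,v=px[k].astype(int); print(a[v-14:v+15:2,u+(12 if k==1 else -12)].tolist())
for n in ('board','board_top','findings_tin','paste_jar','doming_block'): print(n,[(np.round(d['at'],3).tolist(),round(d['confidence'],2)) for d in search_frame('side',n)][:2])
"
```

```text
39.6167 q [-0.327  0.391  1.068  0.025  1.728  1.224] p [ 0.5581 -0.1003  0.3695]
[[ 0.9991  0.0225 -0.0349]
 [ 0.0238 -0.999   0.038 ]
 [-0.034  -0.0388 -0.9987]]
F [1.0483 0.3867 0.2963] 0.06425234334821131 0.0
[[199.6986 210.5264]
 [187.2745 179.1477]
 [291.6402 212.5779]
 [299.0546 181.4003]]
[[89, 67, 0], [83, 65, 20], [93, 83, 65], [123, 110, 106], [117, 117, 119], [178, 184, 193], [176, 183, 193], [150, 156, 166], [75, 78, 82], [77, 81, 85], [74, 78, 83], [75, 78, 83], [77, 82, 85], [79, 82, 87], [78, 82, 87]]
[[85, 60, 0], [84, 61, 0], [80, 55, 0], [78, 53, 0], [97, 71, 58], [195, 192, 188], [219, 216, 215], [211, 211, 212], [80, 84, 89], [75, 78, 82], [71, 74, 78], [72, 75, 79], [74, 78, 82], [74, 79, 82], [69, 73, 77]]
board [([0.552, -0.092, 0.217], 0.59), ([0.387, -0.264, 0.018], 0.31)]
board_top [([0.55, -0.088, 0.22], 0.69)]
findings_tin []
paste_jar [([0.746, 0.106, 0.057], 0.98), ([0.392, -0.263, 0.02], 0.57)]
doming_block [([0.758, -0.051, 0.04], 0.62)]
```

```bash
python3 -c "
from cell import *
print(hand_in())"
```

```text
the job is handed in; nothing more can be done
None
```

I handed the job in at about 40 s of the 70 s allowed. The sleeve is locked at the next hole with both pins out, and the board is released and leaning at about 33° on the ledge and bar. The jar and doming block have not moved; the camera didn't pick out the tin in the last check, but nothing went near it. No verdict came back.

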